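# Touch the dial gauge off on the marked wear plate in the drawer

## Task

Pull the drawer of the low plate box out to its stop, then take the dial gauge out of its stand and set its tip inside the scribed ring on the marked plate lying in the drawer (leave the plate without a ring alone). Keep the gauge upright with its stem straight down and press lightly, until the spring plunger is about half way in; do not drive it to the end of its travel. Finish there: stay holding the gauge in contact on the mark, without letting go, and leave the other things on the bench where they are.

Things in the scene. Friction and masses are not known exactly. Their poses are not given: they have to be found in the camera images.
- plate_box: low grey box, 150 deep (x) x 170 wide (y) x 75 high mm, fixed to the bench, with one blue-fronted drawer. Origin: centre of its underside; the drawer comes out along its own -x.
- plate_box_drawer0 (a joint): the drawer's slide, m: 0 shut, 0.0936 out against its stop; slides with light friction (about 1 N) and stays where it is left. The plates lie loose inside, left and right of a thin low divider, and ride with it.
- plate_box_drawer0_handle (a point): middle of the drawer's bar handle: a level steel bar of about 10 mm, 85 mm long along the box's y, 35 mm in front of the drawer's face, about 41 mm above the bench; axes as the box's. Pinch it from above, one finger in the gap of about 30 mm behind it.
- gauge_stand: small stand fixed to the bench, base 70 (x) x 64 (y) mm; two cheeks carry an aluminium block 44 (x) x 58 (y) mm, top 72 mm above the bench, with an 11 mm hole through its middle in which the gauge's stem hangs. Origin: centre of its underside; the gauge's dial faces the stand's -x.
- gauge_dial (a point): centre of the loose dial gauge's round case, a disc 54 mm across, 18 to 20 thick, standing on edge 99 mm above the bench, 0.13 kg. Own z up along the stem line, x through the thickness (dial looks to -x). An 8 mm cap rises to 38 mm above; stem and plunger hang below, tip 84 mm below when out. Pinch it through the thickness (along x) and lift it straight up 65 mm or more to clear the stand.
- gauge_tip (a point): lowest point of the plunger's 6 mm ball tip; moves up along the gauge's z as the plunger goes in; axes as gauge_dial's.
- plunger (a joint): the gauge's spring plunger, m: 0 fully out, 0.012 fully in. Spring 400 N/m with 1 N preload: about 3.4 N half way in.
- marked_plate: loose steel plate 50 x 50 x 12 mm in the left or right half of the drawer, with a scribed ring and cross ticks on its top. Origin: centre of its underside, about 22 mm above the bench.
- mark (a point): centre of the scribed ring (dark ring 17 mm across with a centre dot), on the plate's top face, about 34 mm above the bench; 6 mm to -x and 5 mm to +y of the plate's centre.
- plain_plate: the same plate without a ring (four dark screw holes near its corners), in the other half of the drawer.
- card_box: bystander: small cardboard box 47 x 72 x 31 mm; origin centre of underside.
- tally_counter: bystander: round grey hand counter 54 x 50 x 26 mm; origin on its underside.
- jig_block: bystander: aluminium block with drilled seats, 36 x 75 x 18 mm; origin centre of underside.
- tweezers: bystander: steel tweezers, 14 x 124 x 8 mm; origin centre of underside.

How it is judged (in metres and radians):
On the way, in this order (a step that is already met when the one before it is completed fails the run):
1. the drawer is out at its stop (within 5 mm) (value of joint plate_box_drawer0 above 0.0886 m), for 0.2 s.
2. the gauge is lifted clear of its stand with the drawer still out (z of gauge_dial in the frame of gauge_stand above 0.15 m and contact force between gauge and gauge_stand below 0.1 N and value of joint plate_box_drawer0 above 0.0836 m), for 0.1 s.
At the end, for the whole second after the job is handed in: Drawer out within 10 mm of its stop; the gauge, held in the fingers and touching nothing but the marked plate, is still and upright within 8 degrees, tip within 8 mm of the ring's centre, plunger 3 to 9.5 mm in (of 12), pressing with 1 to 8 N (value of joint plate_box_drawer0 above 0.0836 m and horizontal distance between gauge_tip and mark below 0.008 m and distance between gauge_tip and mark below 0.01 m and angle between gauge_dial's own z axis and vertical below 0.14 rad and value of joint plunger between 0.003 and 0.0095 m and contact force between gauge and marked_plate between 1 and 8 N and contact force between gauge and the fingers above 2 N and contact force between gauge and plain_plate below 0.1 N and contact force between gauge and gauge_stand below 0.1 N and contact force between gauge and plate_box below 0.1 N and contact force between the arm and marked_plate below 0.1 N and linear speed of gauge below 0.02 m/s); the arm keeps its last pose, push and grip.
It fails at once if the plunger is driven to the end of its travel or the gauge is pressed hard on a plate (value of joint plunger above 0.0117 m or contact force between gauge and marked_plate above 20 N).
It fails at once if the gauge touches the plate without a ring (contact force between gauge and plain_plate above 1 N).
It fails at once if another thing on the bench is pushed about (distance of any of card_box, tally_counter, jig_block, tweezers from where it was at the start of the episode above 0.03 m).
It also fails if it takes over 53 s, if anything falls off the work surface, if the arm or the gripper's body presses on something with over 40 N, if the wrist force passes 120 N, or if a joint passes its speed limit or range.

## Robot

A 6-joint arm with a two-finger parallel gripper is mounted at the origin on a cart in front of the work surface, level with it; the furniture and walls round the work are solid. World frame = base frame: x ahead of the robot, y to its left, z up, the work surface at z = 0. Lengths are in mm, angles in degrees, forces in N, time in s.
With the tool pointing down it reaches from about 300 to 850 mm from the base axis. Payload 4.2 kg.
Tool frame: the origin (TCP) lies on the centre line of the jaws, within the pads' length; the fingertips stand 14 mm ahead of it and the grasp point (between the pads) lies 5 mm behind it; z points along the fingers, y is the line along which they close (so a half turn about z gives the same grasp; the last joint's range is limited). The gripper opens to 91 mm and grips with 3 to 60 N. Pads are 32 mm wide; open, the fingers measure 118 mm over their backs; the gripper's body (76 mm by 178 mm) begins 60 mm behind the grasp point.
Start: joints at [74.599, 18.312, 89.639, -0, 72.044, -1.146], TCP at [141.59, 557.31, 227.976] pointing down, gripper open.
Joint ranges: [-177.97, 177.97], [-48.28, 115.42], [12.27, 149.76], [-77.06, 257.06], [2.81, 150.46], [-146.56, 146.56]. Speed limits (degrees/s): [147.25, 147.25, 180, 180, 180, 180].

## Interface

Orientations are given as [roll, pitch, yaw] about the fixed x, y, z axes, in that order (R = Rz(yaw) Ry(pitch) Rx(roll)).
In Python, from workcell import env gives the robot as it stands.
- The arm moves only by the tool arm_command, never from a script. Its argument "motion" is a list of rows, each an object with "offset": the shift along the tool's x, y, z in m, a list of three; "spin": the turn about the tool's z in rad. In form: [{"offset": [tx, ty, tz], "spin": spin}, ...]. A call has 1 to 5 rows; each row shifts and turns the commanded pose from where the row before left it, along the tool's axes as they then stand; what a row does not reach is not made up. A row lasts 1/8 s, in which the tool goes at most 62.5 mm and 10.7 degrees, less where a joint would pass 70% of its speed; a pose out of reach is approached as far as the arm can. A call with a gripper value outside its range is refused whole. "jaw" is the finger opening in m, from 0 to 0.0912, set as the call begins (left out, the last holds). The fingers move at their own pace and stop on an object; "newtons" is the grip in N (left out, the last holds). Time passes only in rows, so rows that do not move let the fingers close. It gives the time, the measured TCP pose, the force, the opening and the grip force at its end, in the units of the state.
- env.state(): the state, without advancing time (a new reading comes with each control period).
- env.grab_frame(name): name is "side" or "top" or "wrist"; returns (picture, depth): 420x560x3 uint8, blue, green, red; 420x560 float32, mm along the optical axis (not along the pixel's ray), 0 where there is no reading.
- env.camera_model(name): a dict with "fx", "fy", "cx", "cy" (pixels), "eye" and "rotation" of the camera in the world; the wrist camera has in their place "hand_eye" (4x4, takes a point from camera to tool coordinates, whose origin is the TCP and whose axes are the flange's). Camera axes: x right, y down, z forward; pixel columns grow to the right and rows downward; lengths in mm; the calibration is good to about 2 mm. A picture is of the moment at which its call begins: read the wrist's pose just before it. camera_model takes no time and is no camera call.
- env.job_done(): hands the job in; it is judged then, once.
Trained networks look in the newest picture that a camera, given by its name, has taken for a name from the list of things; names that differ only in an ending like _2 or _b are one class to them, and where a whole thing is asked for, a point or a joint stands for the part that bears it (a point fixed in the world has none). Each returns a list of dicts, best first, with "score" (0 to 1); they miss things now and then, are a little off and sometimes report something else, mostly with a low value. They report only what shows in the picture. A call takes as long as a camera call.
- env.boxes_of(camera, target): "bbox" ([left, top, right, bottom] in pixels, round what is visible of it).
- env.pinpoint(camera, target): "location" ([column, row] in pixels: a listed point, or the origin of a listed thing).
The state is a dict: "time_s": time; "qpos": joint angles; "qvel": joint speeds; "effort": joint torques, N m; "ee_pos": TCP position; "ee_rot": TCP orientation; "force": force on the tool from outside, world axes, zero at the start; "torque": the same for the moment, N m; "gripper_width": finger opening in mm; "gripper_force": force on a finger pad.
Only numpy, scipy, OpenCV 4.12 (cv2) and the standard library are available. Lean on these libraries where they do the work, as an engineer would, in place of code of your own. Each camera call takes 0.05 s, during which the arm holds its last target. There are 200 camera calls.

## Working session

There is one attempt and no reset: what is moved stays moved. The work goes in short steps, Python scripts to look and compute and a tool call to move; the robot and the scene stay as the last step left them, time stands still between calls to the robot, and variables do not carry over. Pictures are saved under pics/ and viewed, at most 10 in all, crops included, and the job is handed in when it is done.

Besides the shell and the picture viewer there is one more tool, called after "Emit:" by a JSON object that holds its "method" and its "body". arm_command: Moves the arm, as the interface text tells. Its arguments: {"type":"object","properties":{"motion":{"type":"array"},"jaw":{"type":"number"},"newtons":{"type":"number"}},"required":["motion"]}

```bash
ls; mkdir -p pics; cat > h.py <<'E'
import numpy as np, cv2
from workcell import env
def w(cam,px,d,st=None):
    m=env.camera_model(cam)
    p=np.array([(px[0]-m['cx'])/m['fx']*d,(px[1]-m['cy'])/m['fy']*d,d])
    return np.array(m['rotation'])@p+np.array(m['eye'])
def ray_z(cam,px,z):
    m=env.camera_model(cam); e=np.array(m['eye'])
    r=np.array(m['rotation'])@np.array([(px[0]-m['cx'])/m['fx'],(px[1]-m['cy'])/m['fy'],1])
    return e+r*(z-e[2])/r[2]
E
python3 - <<'E'
from h import *
np.set_printoptions(precision=1,suppress=True)
print(env.state())
for c in ('top','side'):
    im,d=env.grab_frame(c); cv2.imwrite(f'pics/{c}0.png',im); np.save(f'{c}0.npy',d)
    m=env.camera_model(c); print(c,m['eye'],np.array(m['rotation']).tolist(),m['fx'])
for t,z in [('plate_box',0),('plate_box_drawer0_handle',41),('gauge_stand',0),('gauge_dial',99),('tally_counter',0),('card_box',0),('jig_block',0),('tweezers',0)]:
    for c in ('top','side'):
        print(t,c,[(round(r['score'],2),np.round(r['location']),ray_z(c,r['location'],z)) for r in env.pinpoint(c,t)[:2]])
print({k:np.array(v) for k,v in env.camera_model('wrist').items()})
E
```

```text
pics
{'time_s': 0.0, 'qpos': array([74.6, 18.4, 89.7, -0. , 72. , -1.1]), 'qvel': array([-0. , -0.1,  0. , -0. ,  0.1,  0.1]), 'effort': array([ -0. , -41.2, -23.2,   0.1,   0. ,  -0. ]), 'ee_pos': array([141.5, 556.8, 227.1]), 'ee_rot': array([-179.9,   -0. ,  165.7]), 'force': array([-0.2, -0.3, -0.5]), 'torque': array([ 0.1,  0. , -0. ]), 'gripper_force': 0.0, 'gripper_width': 91.45187814676991}
top [ 438.2  136.4 1141. ] [-173.83980388765136, -1.5410744529510267, -90.36374379317982] 484.42795405903075
side [ 483.4 -765.9  501.9] [-115.88726837796399, 0.4807504416654581, -4.598875031754122] 480.4544120252761Traceback (most recent call last):
  File "<stdin>", line 9, in <module>
  File "h.py", line 10, in ray_z
    return e+r*(z-e[2])/r[2]
                        ~^^^
IndexError: invalid index to scalar variable.
```

```bash
cat > h.py <<'E'
import numpy as np, cv2
from scipy.spatial.transform import Rotation as Rn
from workcell import env
np.set_printoptions(precision=1,suppress=True)
def cam(c,st=None):
    m=env.camera_model(c)
    if c=='wrist':
        T=np.eye(4); T[:3,:3]=Rn.from_euler('xyz',st['ee_rot'],degrees=True).as_matrix(); T[:3,3]=st['ee_pos']
        T=T@np.array(m['hand_eye']); return m,T[:3,:3],T[:3,3]
    return m,Rn.from_euler('xyz',m['rotation'],degrees=True).as_matrix(),np.array(m['eye'])
def ray(c,px,st=None):
    m,R,e=cam(c,st)
    return e,R@np.array([(px[0]-m['cx'])/m['fx'],(px[1]-m['cy'])/m['fy'],1])
def w(c,px,d,st=None):
    e,r=ray(c,px,st); return e+r*d
def ray_z(c,px,z,st=None):
    e,r=ray(c,px,st); return e+r*(z-e[2])/r[2]
E
python3 - <<'E'
from h import *
for t,z in [('plate_box',0),('plate_box_drawer0_handle',41),('gauge_stand',0),('gauge_dial',99),('tally_counter',0),('card_box',0),('jig_block',0),('tweezers',0)]:
    for c in ('top','side'):
        print(t,c,[(round(r['score'],2),np.round(r['location']),ray_z(c,r['location'],z)) for r in env.pinpoint(c,t)[:2]])
print({k:np.array(v) for k,v in env.camera_model('wrist').items()})
a=cv2.imread('pics/top0.png')
cv2.imwrite('pics/top0b.png',cv2.resize(a,(800,600)))
E
```

```text
plate_box top [(0.7, array([277., 171.]), array([644. , 122.3,   0. ]))]
plate_box side [(0.61, array([320., 241.]), array([650.6, 120.8,   0. ]))]
plate_box_drawer0_handle top [(0.81, array([271., 212.]), array([542.1, 136.9,  41. ]))]
plate_box_drawer0_handle side [(0.57, array([268., 219.]), array([543.7, 157.8,  41. ]))]
gauge_stand top [(0.85, array([184., 223.]), array([519. , 340.9,   0. ]))]
gauge_stand side [(0.63, array([256., 205.]), array([523.2, 318. ,   0. ]))]
gauge_dial top [(0.52, array([181., 221.]), array([517.4, 329.8,  99. ]))]
gauge_dial side [(0.75, array([187., 314.]), array([ 406.2, -236. ,   99. ])), (0.5, array([253., 165.]), array([520. , 337.2,  99. ]))]
tally_counter top [(0.66, array([208., 121.]), array([765.2, 285.9,   0. ]))]
tally_counter side [(0.41, array([353., 210.]), array([757.7, 267.7,   0. ]))]
card_box top [(0.71, array([196., 161.]), array([667.5, 313.9,   0. ]))]
card_box side [(0.44, array([315., 201.]), array([673.8, 327.9,   0. ]))]
jig_block top [(0.94, array([370., 275.]), array([396.7, -96.8,   0. ]))]
jig_block side [(0.88, array([188., 313.]), array([ 388.6, -101.3,    0. ]))]
tweezers top [(0.67, array([275., 168.]), array([649.4, 126. ,   0. ])), (0.61, array([228., 269.]), array([412.6, 237. ,   0. ]))]
tweezers side [(0.49, array([209., 225.]), array([411.6, 221.3,   0. ])), (0.24, array([250., 169.]), array([519. , 576.4,   0. ]))]
{'fx': array(314.5), 'fy': array(314.5), 'cx': array(285.1), 'cy': array(211.5), 'hand_eye': array([[   0. ,   -1. ,   -0.2,   66. ],
       [   1. ,    0. ,    0. ,    0.1],
       [  -0. ,   -0.2,    1. , -156.5],
       [   0. ,    0. ,    0. ,    1. ]])}
```

View pics/top0b.png

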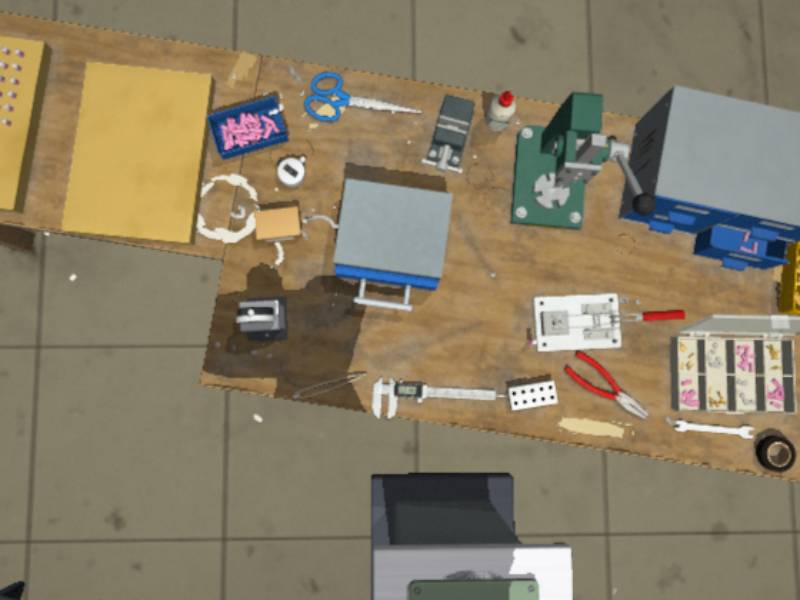

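View pics/side0.png

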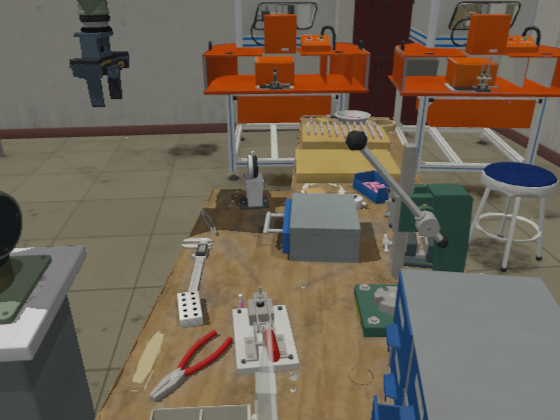

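```bash
python3 - <<'E'
from h import *
d=np.load('top0.npy'); m,R,e=cam('top')
v,u=np.mgrid[:420,:560]
P=np.stack([(u-m['cx'])/m['fx']*d,(v-m['cy'])/m['fy']*d,d],-1)@R.T+e
def rect(box,zlo,zhi):
    s=P[box[1]:box[3],box[0]:box[2]].reshape(-1,3); s=s[(s[:,2]>zlo)&(s[:,2]<zhi)]
    print(len(s),cv2.minAreaRect(s[:,:2].astype(np.float32)),s.mean(0))
rect((220,115,330,210),65,85)   # box top
rect((240,195,300,225),30,60)   # handle
rect((155,195,215,250),60,80)   # stand block
rect((155,195,215,250),82,150)  # gauge
q=P[200:222,240:300]; s=q[(q[...,2]>33)&(q[...,2]<60)]
print(s[np.argsort(s[:,0])][::8])
q=P[195:250,155:215]; s=q[(q[...,2]>82)]; print(s[::6])
E
```

```text
4559 ((650.2816162109375, 126.66627502441406), (170.17648315429688, 149.1092987060547), 81.70994567871094) [655.1 126.1  74.1]
378 ((557.2197875976562, 130.62472534179688), (113.0524673461914, 48.489723205566406), 81.359619140625) [552.8 136.2  45.7]
297 ((519.74169921875, 332.84033203125), (44.09640884399414, 57.74950408935547), 3.0998904705047607) [517.8 328.6  71. ]
265 ((518.3010864257812, 331.8147277832031), (20.333919525146484, 54.26304244995117), 2.4869606494903564) [517.7 329.8 119.1]
[[529.4 108.8  44.6]
 [531.5 115.6  46.4]
 [531.9 122.4  42.4]
 [533.8 113.3  46.2]
 [534.1 120.1  43.5]
 [535.9  99.7  47.5]
 [536.1 104.2  45.2]
 [536.3 138.3  44.5]
 [538.1 108.8  49.4]
 [538.3 126.9  47.3]
 [538.5 133.7  45.8]
 [538.7 136.   43. ]
 [540.2 138.2  51.6]
 [540.7 131.4  46.4]
 [540.9 158.6  45.9]
 [541.  176.8  45. ]
 [541.2 163.3  42.7]
 [542.9 133.7  47.7]
 [543.1 147.3  45.4]
 [543.3 163.2  44.4]
 [543.7 188.3  41. ]
 [545.5 149.6  44.9]
 [545.6 101.7  41.5]
 [545.9 188.3  42.1]
 [547.8 101.8  42.8]
 [548.1 106.3  40.3]
 [550.1 183.6  45.6]
 [552.2 104.1  44.4]
 [554.5 179.  
[... 607 characters left out ...]
. ]
 [ 519.2  327.9  127.4]
 [ 519.6  316.6  121.3]
 [ 521.   307.   103.2]
 [ 517.3  342.9  125.1]
 [ 517.   329.7  128.7]
 [ 517.4  318.3  123.3]
 [ 518.6  308.4  107.3]
 [ 515.4  345.4  122.8]
 [ 515.2  332.5  124.9]
 [ 515.1  319.9  125.4]
 [ 515.6  308.7  118.1]
 [ 513.9  355.2  115.8]
 [ 513.1  340.6  125.9]
 [ 512.9  327.8  127.4]
 [ 513.1  316.   124.2]
 [ 514.2  306.1  108.1]
 [ 511.4  347.9  120.3]
 [ 510.7  333.6  129.4]
 [ 511.1  322.4  123. ]
 [ 511.7  311.4  114.3]
 [ 509.7  357.3  115.3]
 [ 508.9  342.5  126.3]
 [ 508.9  330.4  124.6]
 [ 508.7  317.5  126.7]
 [ 510.1  308.4  106.8]
 [ 507.4  350.5  117.8]
 [ 509.5  344.1   86.5]
 [ 507.2  356.5   89. ]
 [ 438.2  136.4 1141. ]]
```

```bash
cat >> h.py <<'E'
def plan(x,y,z,yaw,n=None):
    s=env.state(); p=np.array(s['ee_pos']); y0=s['ee_rot'][2]
    dyaw=(yaw-y0+180)%360-180; D=np.array([x,y,z])-p
    k=n or int(max(np.ceil(np.linalg.norm(D)/58),np.ceil(abs(dyaw)/10.3),1))
    for i in range(k):
        a=np.radians(y0+dyaw*i/k)
        t=[np.cos(a)*D[0]+np.sin(a)*D[1],np.sin(a)*D[0]-np.cos(a)*D[1],-D[2]]
        print([round(float(v)/k/1000,4) for v in t],round(float(np.radians(-dyaw/k)),4))
E
python3 -c "
from h import *
plan(540,143,170,81.7)"
```

```text
[-0.0488, -0.0303, 0.0058] 0.1467
[-0.0527, -0.0229, 0.0058] 0.1467
[-0.0555, -0.0149, 0.0058] 0.1467
[-0.0571, -0.0067, 0.0058] 0.1467
[-0.0575, 0.0018, 0.0058] 0.1467
[-0.0566, 0.0101, 0.0058] 0.1467
[-0.0545, 0.0183, 0.0058] 0.1467
[-0.0512, 0.0261, 0.0058] 0.1467
[-0.0469, 0.0333, 0.0058] 0.1467
[-0.0415, 0.0398, 0.0058] 0.1467
```

Emit:
{"method": "arm_command", "body": {"motion": [{"offset":[-0.0488,-0.0303,0.006],"spin":0.147},{"offset":[-0.0527,-0.0229,0.006],"spin":0.147},{"offset":[-0.0555,-0.0149,0.006],"spin":0.147},{"offset":[-0.0571,-0.0067,0.006],"spin":0.147},{"offset":[-0.0575,0.0018,0.006],"spin":0.147}], "jaw": 0.03}}

```text
time_s: 1.58
ee_pos: [341.8, 348.7, 198.0]
ee_rot: [179.9, -0.0, 123.4]
force: [1.2, 0.2, -0.2]
gripper_width: 44.3
gripper_force: 0.0
```

Emit:
{"method": "arm_command", "body": {"motion": [{"offset":[-0.0566,0.0101,0.006],"spin":0.147},{"offset":[-0.0545,0.0183,0.006],"spin":0.147},{"offset":[-0.0512,0.0261,0.006],"spin":0.147},{"offset":[-0.0469,0.0333,0.006],"spin":0.147},{"offset":[-0.0415,0.0398,0.006],"spin":0.147}]}}

```text
time_s: 2.2
ee_pos: [540.8, 140.9, 168.0]
ee_rot: [180.0, -0.0, 81.2]
force: [1.2, 1.2, 0.7]
gripper_width: 29.8
gripper_force: 0.0
```

```bash
python3 -c "
from h import *
s=env.state(); print(s['ee_pos'],s['ee_rot'],s['force'],s['time_s'],s['qpos'])
im,d=env.grab_frame('wrist'); cv2.imwrite('pics/w1.png',im); np.save('w1.npy',d)
for r in env.pinpoint('wrist','plate_box_drawer0_handle'): print(r, ray_z('wrist',r['location'],41,s))
plan(540,143,60,81.7)"
```

```text
[540.8 140.9 168. ] [180.   -0.   81.2] [1.2 1.2 0.7] 2.2 [13.4 19.4 97.1  0.  63.4 22.2]
{'location': [284.9, 206.5], 'score': 0.97} [542.1 143.   41. ]
[0.0019, -0.0017, 0.0536] -0.0049
[0.0019, -0.0017, 0.0536] -0.0049
```

View pics/w1.png

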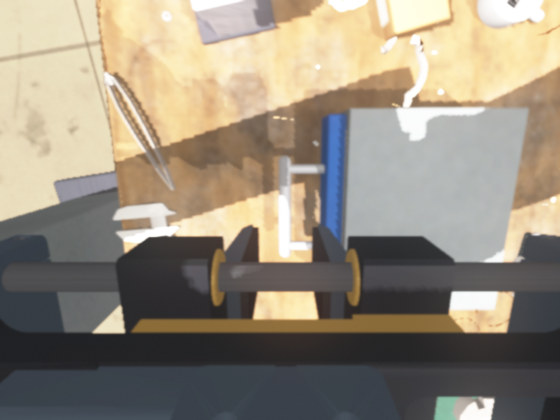

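Emit:
{"method": "arm_command", "body": {"motion": [{"offset":[0.001,0.0003,0.045],"spin":-0.005},{"offset":[0.001,0.0002,0.045],"spin":-0.004},{"offset":[0,0,0.025],"spin":0},{"offset":[0,0,0.012],"spin":0},{"offset":[0,0,0],"spin":0}], "jaw": 0.03}}

```text
time_s: 2.92
ee_pos: [540.0, 144.7, 40.8]
ee_rot: [-180.0, 0.0, 82.1]
force: [0.1, -0.9, 0.8]
gripper_width: 29.8
gripper_force: 0.0
```

Emit:
{"method": "arm_command", "body": {"motion": [{"offset":[0,0,0],"spin":0},{"offset":[0,0,0],"spin":0},{"offset":[0,0,0],"spin":0},{"offset":[0,0,0],"spin":0}], "jaw": 0.0, "newtons": 20}}

```text
time_s: 3.42
ee_pos: [540.2, 144.7, 42.0]
ee_rot: [180.0, -0.1, 82.0]
force: [-3.3, 1.2, 6.1]
gripper_width: 10.4
gripper_force: 20.0
```

Emit:
{"method": "arm_command", "body": {"motion": [{"offset":[0,-0.015,0],"spin":0},{"offset":[0,-0.025,0],"spin":0},{"offset":[0,-0.025,0],"spin":0},{"offset":[0,-0.018,0],"spin":0},{"offset":[0,-0.007,0],"spin":0}]}}

```text
time_s: 4.05
ee_pos: [450.9, 157.8, 42.0]
ee_rot: [179.9, -0.1, 82.0]
force: [1.1, 1.4, 5.0]
gripper_width: 10.3
gripper_force: 20.0
```

Emit:
{"method": "arm_command", "body": {"motion": [{"offset":[0,-0.002,0],"spin":0},{"offset":[0,-0.001,0],"spin":0},{"offset":[0,0,0],"spin":0}]}}

```text
time_s: 4.42
ee_pos: [448.9, 158.1, 42.0]
ee_rot: [179.8, -0.1, 82.0]
force: [1.1, 2.4, 6.4]
gripper_width: 10.2
gripper_force: 20.0
```

Emit:
{"method": "arm_command", "body": {"motion": [{"offset":[0,-0.002,0],"spin":0},{"offset":[0,0,0],"spin":0}]}}

```text
time_s: 4.68
ee_pos: [447.6, 158.3, 42.0]
ee_rot: [179.8, -0.1, 82.0]
force: [2.7, 0.9, 6.1]
gripper_width: 10.5
gripper_force: 20.0
```

Emit:
{"method": "arm_command", "body": {"motion": [{"offset":[0,0,0],"spin":0},{"offset":[0,0,0],"spin":0},{"offset":[0,0,-0.03],"spin":0},{"offset":[0,0,-0.05],"spin":0},{"offset":[0,0,-0.05],"spin":0}], "jaw": 0.03}}

```text
time_s: 5.3
ee_pos: [445.1, 157.1, 171.5]
ee_rot: [-179.8, 0.1, 82.0]
force: [0.5, -0.2, 0.4]
gripper_width: 29.8
gripper_force: 0.0
```

```bash
python3 -c "
from h import *
s=env.state(); print(s['ee_pos'],s['ee_rot'],s['force'],s['time_s'],s['qpos'])
plan(520,105,175,82)"
```

```text
[445.1 157.1 171.5] [-179.8    0.1   82. ] [ 0.5 -0.2  0.4] 5.3 [ 18.   11.9 107.5  -0.   60.8  26. ]
[-0.0206, 0.0407, -0.0018] 0.0004
[-0.0206, 0.0407, -0.0018] 0.0004
```

Emit:
{"method": "arm_command", "body": {"motion": [{"offset":[-0.02,0.04,-0.002],"spin":0},{"offset":[-0.02,0.04,-0.002],"spin":0},{"offset":[0,0,0],"spin":0}], "jaw": 0.07}}

```text
time_s: 5.68
ee_pos: [521.2, 105.3, 174.3]
ee_rot: [-180.0, 0.0, 81.9]
force: [-0.5, 0.8, 0.7]
gripper_width: 57.2
gripper_force: 0.0
```

```bash
python3 -c "
from h import *
s=env.state(); print(s['ee_pos'],s['ee_rot'],s['force'],s['time_s'],s['qpos'])
im,d=env.grab_frame('wrist'); cv2.imwrite('pics/w2.png',im); np.save('w2.npy',d)
for t,z in (('mark',34),('marked_plate',22),('plain_plate',22),('plate_box_drawer0_handle',41),('gauge_dial',99),('gauge_stand',0)):
  for r in env.pinpoint('wrist',t): print(t,r, ray_z('wrist',r['location'],z,s))
"
```

```text
[521.2 105.3 174.3] [-180.     0.    81.9] [-0.5  0.8  0.7] 5.675 [ 10.2  16.8 100.   -0.   63.2  18.3]
mark {'location': [306.3, 123.4], 'score': 0.59} [552.  178.2  34. ]
mark {'location': [196.9, 162.9], 'score': 0.52} [446.2 157.2  34. ]
marked_plate {'location': [313.4, 130.7], 'score': 0.73} [558.7 170.9  22. ]
plain_plate {'location': [315.0, 200.2], 'score': 0.86} [552.3 103.6  22. ]
plate_box_drawer0_handle {'location': [195.0, 165.8], 'score': 0.83} [446.  155.2  41. ]
```

View pics/w2.png

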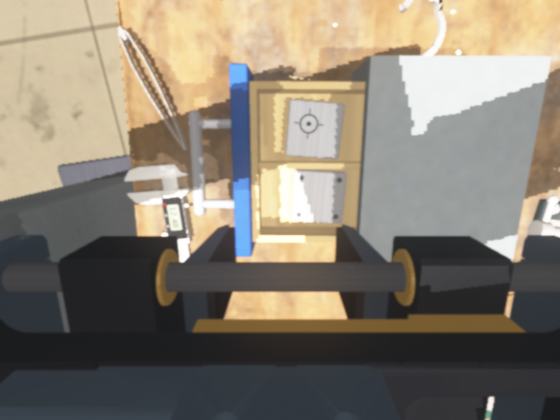

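```bash
python3 -c "
from h import *
s=dict(ee_pos=[521.2,105.3,174.3],ee_rot=[-180,0,81.9])
g=cv2.imread('pics/w2.png',0)
c=cv2.HoughCircles(g[95:155,280:345],cv2.HOUGH_GRADIENT,1,20,param1=120,param2=10,minRadius=6,maxRadius=13); print(c)
for q in c[0][:2]: print(ray_z('wrist',(q[0]+280,q[1]+95),34,s))
print(np.load('w2.npy')[120:128,305:313].mean(), w('wrist',(309,124),np.load('w2.npy')[120:128,305:313].mean(),s))
plan(518,270,180,93)"
```

```text
[[[28.5 28.5  7.8]]]
[554.  177.9  34. ]
285.8471 [554.4 177.4  34.2]
[0.0537, -0.0078, -0.0017] -0.0635
[0.054, -0.0044, -0.0017] -0.0635
[0.0542, -0.0009, -0.0017] -0.0635
```

Emit:
{"method": "arm_command", "body": {"motion": [{"offset":[0.0537,-0.0078,-0.002],"spin":-0.0635},{"offset":[0.054,-0.0044,-0.002],"spin":-0.0635},{"offset":[0.0542,-0.001,-0.002],"spin":-0.0635},{"offset":[0,0,0],"spin":0}], "jaw": 0.07}}

```text
time_s: 6.52
ee_pos: [518.2, 273.1, 180.9]
ee_rot: [180.0, -0.1, 93.3]
force: [0.4, -0.2, -0.3]
gripper_width: 70.1
gripper_force: 0.0
```

```bash
python3 -c "
from h import *
s=env.state(); print(s['ee_pos'],s['ee_rot'],s['force'],s['time_s'],s['qpos'])
im,d=env.grab_frame('wrist'); cv2.imwrite('pics/w3.png',im); np.save('w3.npy',d)
for t,z in (('gauge_dial',99),('gauge_stand',0),('mark',34)):
  for r in env.pinpoint('wrist',t): print(t,r, ray_z('wrist',r['location'],z,s))
m,R,e=cam('wrist',s); v,u=np.mgrid[:420,:560]
P=np.stack([(u-m['cx'])/m['fx']*d,(v-m['cy'])/m['fy']*d,d],-1)@R.T+e
P=P[d>0]; near=(abs(P[:,0]-518)<60)&(abs(P[:,1]-332)<60)
for lo,hi in ((60,80),(100,133),(132,150)):
  q=P[near&(P[:,2]>lo)&(P[:,2]<hi)]; print(len(q), cv2.minAreaRect(q[:,:2].astype(np.float32)) if len(q) else '',q.mean(0),q[:,2].max())
im,d=env.grab_frame('top'); cv2.imwrite('pics/top1.png',im)
for t,z in (('mark',34),('marked_plate',22),('plain_plate',22),('plate_box_drawer0_handle',41)):
  for r in env.pinpoint('top',t): print(t,r, ray_z('top',r['location'],z))
"
```

```text
[518.2 273.1 180.9] [180.   -0.1  93.3] [ 0.4 -0.2 -0.3] 6.525 [26.6 21.1 92.4  0.1 66.4 23.4]
gauge_dial {'location': [291.4, 147.0], 'score': 0.93} [520.7 331.   99. ]
gauge_stand {'location': [212.8, 309.0], 'score': 0.59} [441.  132.6   0. ]
mark {'location': [310.7, 293.3], 'score': 0.62} [552.1 178.   34. ]
1648 ((520.86083984375, 332.8770446777344), (44.08294677734375, 57.622215270996094), 3.2879343032836914) [521.7 333.9  71.7] 74.3379059089504
2171 ((519.3203125, 333.319091796875), (20.40559959411621, 56.745967864990234), 3.201164960861206) [518.9 334.4 121.2] 130.1481398532065
128 ((520.7470092773438, 333.05523681640625), (7.454790115356445, 7.3946404457092285), 3.034029245376587) [520.5 333.1 137.5] 139.0575057284392
mark {'location': [250.0, 208.9], 'score': 0.84} [549.2 184.1  34. ]
marked_plate {'location': [253.7, 206.9], 'score': 0.88} [555. 176.  22.]
plain_plate {'location': [282.1, 208.3], 'score': 0.6} [551.5 110.2  22. ]
plate_box_drawer0_handle {'location': [260.6, 253.3], 'score': 0.85} [447.7 159.8  41. ]
```

View pics/w3.png

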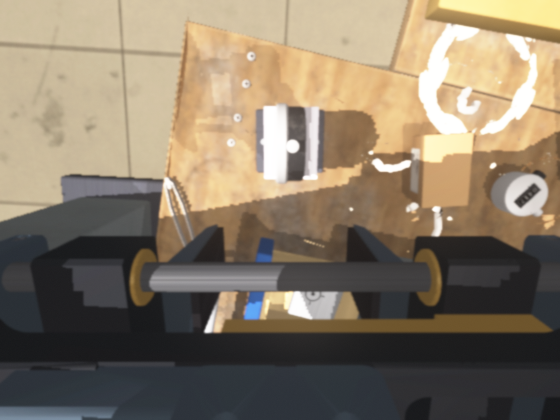

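Emit:
{"method": "arm_command", "body": {"motion": [{"offset":[0.03,0.0015,0],"spin":0.001},{"offset":[0.03,0.001,0],"spin":0.001},{"offset":[0,0,0],"spin":0}], "jaw": 0.06}}

```text
time_s: 7.35
ee_pos: [518.4, 330.5, 180.8]
ee_rot: [180.0, -0.0, 92.9]
force: [-0.1, 0.3, 0.7]
gripper_width: 60.0
gripper_force: 0.0
```

```bash
python3 -c "
from h import *
print(env.state()['ee_pos'],env.state()['ee_rot'])
plan(520,333,96,93.2)"
```

```text
[518.4 330.5 180.8] [180.   -0.   92.9]
[0.0012, 0.0008, 0.0424] -0.0025
[0.0012, 0.0008, 0.0424] -0.0025
```

Emit:
{"method": "arm_command", "body": {"motion": [{"offset":[0.001,0.0008,0.03],"spin":-0.0025},{"offset":[0.001,0.0005,0.03],"spin":-0.0025},{"offset":[0,0,0.02],"spin":0},{"offset":[0,0,0.005],"spin":0},{"offset":[0,0,0],"spin":0}], "jaw": 0.06}}

```text
time_s: 7.98
ee_pos: [519.9, 331.0, 96.3]
ee_rot: [180.0, 0.0, 93.1]
force: [-0.6, -0.3, 0.5]
gripper_width: 60.1
gripper_force: 0.0
```

```bash
python3 -c "
from h import *
for i in range(3):
  s=env.state(); print(s['ee_pos'],s['ee_rot'],s['force'])
plan(520,333,96,93.2)"
```

```text
[519.9 331.   96.3] [180.    0.   93.1] [-0.6 -0.3  0.5]
[519.9 331.   96.3] [180.    0.   93.1] [-0.6 -0.3  0.5]
[519.9 331.   96.3] [180.    0.   93.1] [-0.6 -0.3  0.5]
[0.002, 0.0002, 0.0003] -0.002
```

Close gently, then lift.

Emit:
{"method": "arm_command", "body": {"motion": [{"offset":[0.002,0,0],"spin":0},{"offset":[0,0,0],"spin":0},{"offset":[0,0,0],"spin":0},{"offset":[0,0,0],"spin":0},{"offset":[0,0,0],"spin":0}], "jaw": 0.0, "newtons": 15}}

```text
time_s: 8.6
ee_pos: [519.5, 333.6, 96.1]
ee_rot: [180.0, -0.0, 93.1]
force: [-0.7, -0.1, 0.2]
gripper_width: 18.0
gripper_force: 15.0
```

Emit:
{"method": "arm_command", "body": {"motion": [{"offset":[0,0,0],"spin":0},{"offset":[0,0,0],"spin":0}], "newtons": 30}}

```text
time_s: 8.85
ee_pos: [519.5, 333.6, 96.1]
ee_rot: [180.0, -0.0, 93.1]
force: [0.3, -0.2, 0.2]
gripper_width: 18.0
gripper_force: 30.0
```

Emit:
{"method": "arm_command", "body": {"motion": [{"offset":[0,0,-0.01],"spin":0},{"offset":[0,0,-0.025],"spin":0},{"offset":[0,0,-0.03],"spin":0},{"offset":[0,0,-0.025],"spin":0},{"offset":[0,0,-0.005],"spin":0}]}}

```text
time_s: 9.48
ee_pos: [520.3, 334.1, 193.1]
ee_rot: [179.8, -0.1, 93.1]
force: [0.3, 1.1, -2.6]
gripper_width: 18.0
gripper_force: 30.0
```

```bash
python3 -c "
from h import *
s=env.state(); print(s['ee_pos'],s['ee_rot'],s['force'],s['gripper_width'])
for c in ('top','wrist'):
  im,d=env.grab_frame(c); cv2.imwrite('pics/'+c+'5.png',im); np.save(c+'5.npy',d)
im,d=env.grab_frame('side'); cv2.imwrite('pics/s5.png',cv2.resize(im[60:320,160:420],(600,600)));np.save('s5.npy',d)
for t in ('gauge_tip','gauge_dial'): print(t,env.pinpoint('side',t),env.pinpoint('wrist',t))
plan(554.2,177.6,186,93.1)"
```

```text
[520.3 334.1 193.1] [179.8  -0.1  93.1] [ 0.3  1.1 -2.6] 18.01704597702927
gauge_tip [] []
gauge_dial [{'location': [250.5, 127.2], 'score': 0.51}] [{'location': [286.4, 268.1], 'score': 0.94}]
[-0.0525, 0.0089, 0.0012] 0.0001
[-0.0524, 0.0089, 0.0012] 0.0001
[-0.0524, 0.0089, 0.0012] 0.0001
```

View pics/s5.png

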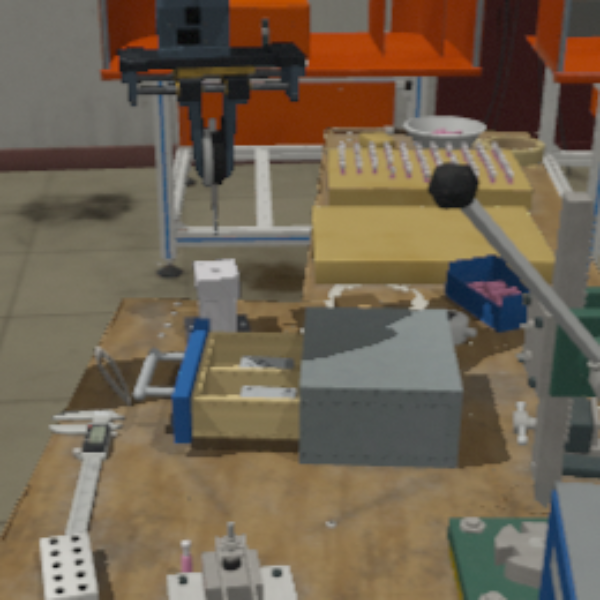

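Emit:
{"method": "arm_command", "body": {"motion": [{"offset":[-0.045,0.0076,0],"spin":0},{"offset":[-0.05,0.0085,0],"spin":0},{"offset":[-0.04,0.0068,0],"spin":0},{"offset":[-0.0205,0.0038,0],"spin":0},{"offset":[0,0,0],"spin":0}]}}

```text
time_s: 10.45
ee_pos: [554.8, 179.0, 190.6]
ee_rot: [-180.0, -0.0, 93.0]
force: [-0.2, 1.0, -1.7]
gripper_width: 17.5
gripper_force: 30.0
```

```bash
python3 -c "
from h import *
s=env.state(); print(s['ee_pos'],s['ee_rot'],s['force'],s['gripper_width'],s['time_s'])
plan(554.2,177.6,122,93.1)"
```

```text
[554.8 179.  190.6] [-180.   -0.   93.] [-0.2  1.  -1.7] 17.531229537355227 10.45
[-0.0007, -0.0003, 0.0343] -0.0008
[-0.0007, -0.0003, 0.0343] -0.0008
```

Emit:
{"method": "arm_command", "body": {"motion": [{"offset":[-0.0007,-0.0003,0.02],"spin":0},{"offset":[-0.0007,-0.0003,0.025],"spin":0},{"offset":[0,0,0.017],"spin":0},{"offset":[0,0,0.006],"spin":0},{"offset":[0,0,0],"spin":0}]}}

```text
time_s: 11.08
ee_pos: [554.0, 179.3, 122.8]
ee_rot: [-180.0, -0.0, 93.2]
force: [-0.5, -0.6, -1.7]
gripper_width: 18.1
gripper_force: 30.0
```

```bash
python3 -c "
from h import *
s=env.state(); print(s['ee_pos'],s['ee_rot'],s['force'],s['gripper_width'],s['time_s'])
im,d=env.grab_frame('side'); cv2.imwrite('pics/s6.png',cv2.resize(im[150:270,230:350],(600,600),interpolation=cv2.INTER_CUBIC))
for t,z in (('gauge_tip',41),('mark',34)):
  for r in env.pinpoint('side',t): print(t,r,ray_z('side',r['location'],z))
m,R,e=cam('side')
for p in ([554.2,177.6,34],[554.2,177.6,41]):
  q=R.T@(np.array(p)-e); print(m['fx']*q[0]/q[2]+m['cx'],m['fy']*q[1]/q[2]+m['cy'])
"
```

```text
[554.  179.3 122.8] [-180.    -0.    93.2] [-0.5 -0.6 -1.7] 18.075202636525116 11.075
mark {'location': [271.0, 215.8], 'score': 0.48} [551.6 185.6  34. ]
mark {'location': [278.2, 234.0], 'score': 0.41} [559.8  99.6  34. ]
272.4770184219456 217.33579625000147
272.44870198053155 214.47144096596952
```

View pics/s6.png

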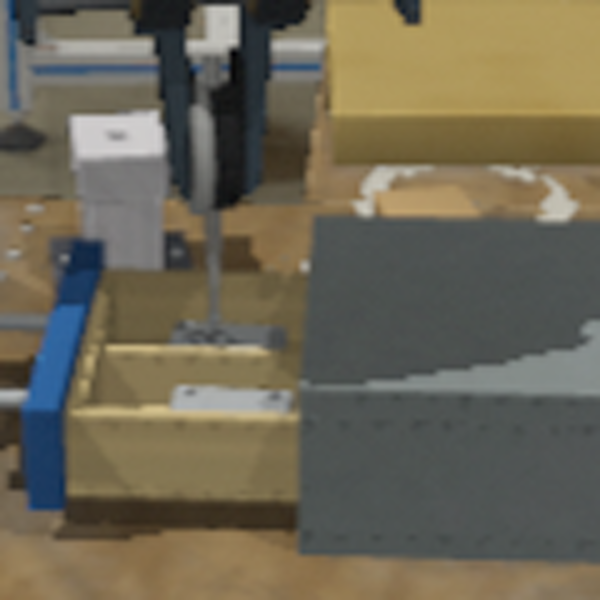

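Emit:
{"method": "arm_command", "body": {"motion": [{"offset":[-0.001,0,0.004],"spin":0},{"offset":[0,0,0.003],"spin":0},{"offset":[0,0,0.002],"spin":0},{"offset":[0,0,0],"spin":0},{"offset":[0,0,0],"spin":0}]}}

```text
time_s: 11.85
ee_pos: [554.1, 177.3, 114.1]
ee_rot: [-180.0, -0.0, 93.1]
force: [-0.0, 0.3, -0.7]
gripper_width: 18.3
gripper_force: 30.0
```

Emit:
{"method": "arm_command", "body": {"motion": [{"offset":[0,0,0.001],"spin":0},{"offset":[0,0,0.001],"spin":0},{"offset":[0,0,0],"spin":0},{"offset":[0,0,0],"spin":0}]}}

```text
time_s: 12.35
ee_pos: [554.2, 177.3, 112.0]
ee_rot: [180.0, -0.0, 93.1]
force: [-0.1, -0.2, -0.6]
gripper_width: 18.3
gripper_force: 30.0
```

Emit:
{"method": "arm_command", "body": {"motion": [{"offset":[0,0,0.001],"spin":0},{"offset":[0,0,0.001],"spin":0},{"offset":[0,0,0],"spin":0},{"offset":[0,0,0],"spin":0}]}}

```text
time_s: 12.85
ee_pos: [554.2, 177.3, 110.0]
ee_rot: [180.0, -0.0, 93.1]
force: [-0.2, -0.2, 0.9]
gripper_width: 17.9
gripper_force: 30.0
```

Emit:
{"method": "arm_command", "body": {"motion": [{"offset":[0,0,0],"spin":0}]}}

```text
time_s: 12.98
ee_pos: [554.2, 177.3, 110.0]
ee_rot: [180.0, -0.0, 93.1]
force: [-1.4, -1.1, 1.8]
gripper_width: 18.1
gripper_force: 30.0
```

Emit:
{"method": "arm_command", "body": {"motion": [{"offset":[0,0,0.001],"spin":0},{"offset":[0,0,0],"spin":0},{"offset":[0,0,0],"spin":0}]}}

```text
time_s: 13.35
ee_pos: [554.2, 177.3, 109.0]
ee_rot: [180.0, -0.0, 93.1]
force: [-1.2, 0.0, 1.2]
gripper_width: 17.5
gripper_force: 30.0
```

```bash
python3 -c "
from h import *
f=[]
for i in range(16):
  im,d=env.grab_frame('side'); s=env.state(); f.append(s['force'])
print(np.mean(f,0),s['ee_pos'],s['ee_rot'],s['time_s'],s['gripper_force'])
cv2.imwrite('pics/s7.png',cv2.resize(im[190:240,240:310],(700,500),interpolation=cv2.INTER_CUBIC))
im,d=env.grab_frame('wrist'); cv2.imwrite('pics/w7.png',im)
print(env.pinpoint('side','plunger'))
for r in env.pinpoint('side','gauge_tip')+env.pinpoint('side','mark'): print(r)
for r in env.pinpoint('wrist','gauge_dial'): print(r)
"
```

```text
[-0.3 -0.6  1.7] [554.1 177.4 108.9] [180.   -0.   93.1] 14.15 30.00017523765564Traceback (most recent call last):
  File "<string>", line 9, in <module>
    print(env.pinpoint('side','plunger'))
          ~~~~~~~~~~~~^^^^^^^^^^^^^^^^^^
ValueError: it knows: card_box, gauge_dial, gauge_stand, gauge_tip, jig_block, mark, marked_plate, plain_plate, plate_box, plate_box_drawer0_handle, tally_counter, tweezers
```

View pics/s7.png

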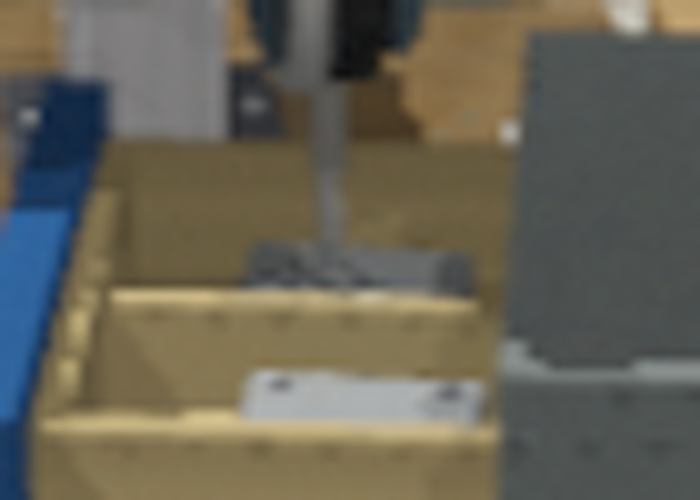

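```bash
python3 -c "
from h import *
a=cv2.imread('pics/s5.png'); b=cv2.imread('pics/s7.png')
# region px cols 260-290, rows 205-225 at 20x
k=600/260
def crop(im,s,ox,oy):
  M=np.array([[s/19,0,(258-ox)*s],[0,s/19,(204-oy)*s]]); return cv2.warpAffine(im,M,(580,290),flags=cv2.INTER_CUBIC|cv2.WARP_INVERSE_MAP)
o=np.vstack([crop(a,k,160,60),crop(b,10,240,190)]); o=cv2.convertScaleAbs(o,alpha=1.5)
cv2.imwrite('pics/cmp.png',o)
"
```

```text
(no output)
```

View pics/cmp.png

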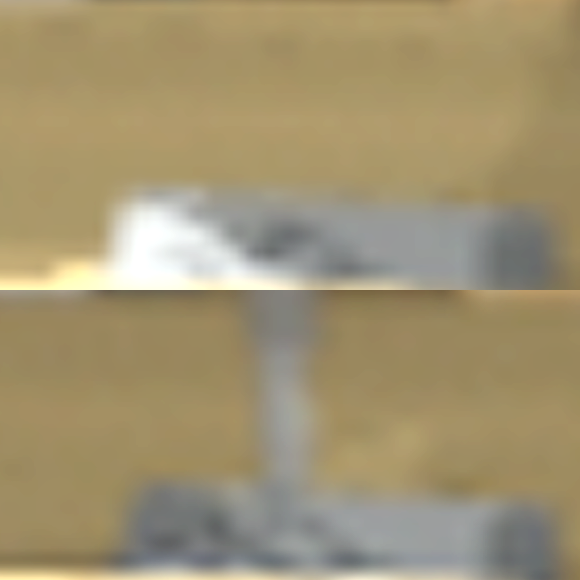

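```bash
python3 -c "
from h import *
s=env.state(); print(s['ee_pos'],s['force'],s['time_s']); print(env.job_done())"
```

```text
[554.2 177.3 109. ] [-1.1 -0.9  2.1] 14.2
the job is handed in; nothing more can be done
None
```

I pulled the drawer out to its stop, lifted the gauge from its stand and handed the job in at 14.2 s. The arm is still holding the gauge upright on the ring, plunger about 5.5 mm in at roughly 3 N. Depth and force are estimates from arm height and wrist force, tip position is from the cameras, and the judge gave no pass/fail result.

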